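Index a vial carousel the short way and lock it

TASK

Bring the one tall vial in the sample carousel in front of the reader's optic: pull the lock plunger right up, turn the carousel by its bar handle the shorter way round, then push the plunger down into the carousel until you feel its rubber-faced stop and hold it there for a second with about 15 N, and let go. Never turn the carousel against the engaged plunger, never force the plunger onto the carousel's lugs or press it beyond 20 N, and keep all four vials standing in their pockets.

Things in the scene. Friction and masses are not known exactly. Their poses are not given: they have to be found in the camera images.
- base: Bench reader with its carousel, fixed. Origin on the bench under the carousel's axis, z up. On its -x: white reader housing, 105 mm high, face 120 mm from the axis, with a black optic snout ending 79 mm from the axis, 47 to 81 mm above the bench. On its +x: the lock plunger in a guide arm (24 mm wide, top 66 mm above the bench) on a post 114 to 130 mm from the axis.
- wheel: Aluminium carousel; turns endlessly either way about the base's axis, friction about 0.1 N m, stays where left. Origin on the axis 26 mm above the bench. 8 stations at 0, 45, 90.. degrees from its own +x: a square pocket (20 mm) at 58 mm radius and, at radius 66 to 108 mm, a forked lug (26 to 38 mm above the bench) with an 11.5 mm wide radial slot for the lock pin.
- handle (a point): Centre of the bar handle on top of the carousel, on its axis, 98 mm above the bench, turning with it. The bar is 64 mm long (along the wheel's and this point's x), 14 mm wide, 26 mm high (85 to 111 mm above the bench), on a 20 mm thick stem; vials end at 96 mm height and stay beyond 48 mm from the axis.
- plunger: Lock plunger 95 mm from the axis on the base's +x, slides vertically, 2 N friction, stays where left. Origin at the tip of its 10 mm pin (last 3 mm tapered to 6.8 mm: draws the carousel in if a slot is within 1.5 mm). 46 mm above the bench right up; clear of the lugs above 38 mm. Starts slack, 31 to 35 mm, in a slot. Its stop nut below the cap has a rubber washer (15 N/mm).
- cap_top (a point): Centre of the flat top of the plunger's black cap (25 mm diameter, 24 mm high), 80 mm above the pin's tip: 126 mm above the bench right up (solid stop). Grip its side to pull, push its top. The nut that stops it is set differently each time: it meets the washer with its top somewhere from 92 to 110 mm, to be felt; if it stops at about 118 mm the pin is standing on a lug.
- tall_vial: The tall vial, glass with a full-width white cap, 18 mm diameter, 62 mm high, loose in a carousel pocket. Origin at the centre of its underside (34 mm above the bench). It starts 90 or 135 degrees to one side or the other of the optic.
- short_vial_a: Short vial, 18 mm diameter, 36 mm high, with a narrow 12 mm white cap, loose in a pocket. Origin at the centre of its underside.
- short_vial_b: Short vial like the first.
- short_vial_c: Short vial like the first.
- gate (a point): The place in front of the optic where the tall vial's underside centre must come: 58 mm from the axis on the base's -x, 34 mm above the bench.
- far_side (a point): The place opposite to it across the axis, 58 mm on the base's +x: going the longer way round would carry the tall vial through it.

How it is judged (in metres and radians):
On the way, in this order (a step that is already met when the one before it is completed fails the run):
1. the lock plunger is pulled up clear of the carousel (z of plunger in the frame of base above 0.0405 m), for 0.2 s.
2. the tall vial is turned round to stand in front of the optic (horizontal distance between tall_vial and gate below 0.008 m), for 0.2 s.
3. the plunger, down in the carousel, is pressed firmly on its stop (contact force between plunger and base above 8.5 N and z of plunger in the frame of base below 0.0315 m and horizontal distance between tall_vial and gate below 0.008 m), for 0.4 s.
At the end, for the whole second after the job is handed in: The tall vial stands within 6 mm of the place in front of the optic, the lock plunger has been pressed on its stop and is still down in the carousel's slot (tip below 31.5 mm), the carousel is at rest, and all four vials stand upright in their pockets (horizontal distance between tall_vial and gate below 0.006 m and z of plunger in the frame of base below 0.0315 m and angular speed of wheel below 0.05 rad/s and z of each of tall_vial, short_vial_a, short_vial_b, short_vial_c in the frame of wheel below 0.012 m and angle between each of tall_vial, short_vial_a, short_vial_b, short_vial_c's own z axis and vertical below 0.2 rad); the robot touches nothing.
It fails at once if the tall vial is carried the longer way round, through the far side (within 25 mm) (horizontal distance between tall_vial and far_side below 0.025 m).
It fails at once if the plunger's pin and the carousel are forced against each other with more than 15 N (contact force between plunger and wheel above 15 N).
It fails at once if the plunger is pressed on its stop with more than 20 N (contact force between plunger and base above 20 N).
It fails at once if a vial is tipped (angle between any of tall_vial, short_vial_a, short_vial_b, short_vial_c's own z axis and vertical above 0.5 rad).
It also fails if it takes over 72 s, if anything falls off the work surface, if the arm or the gripper's body presses on something with over 40 N, if the wrist force passes 120 N, or if a joint passes its speed limit or range.

ROBOT

A 6-joint arm with a two-finger parallel gripper is mounted at the origin on the work surface. World frame = base frame: x ahead of the robot, y to its left, z up, the work surface at z = 0. Lengths are in m, angles in degrees, forces in N, time in s.
With the tool pointing down it reaches from about 0.25 to 0.775 m from the base axis. Payload 4 kg.
Tool frame: the origin (TCP) lies where the fingers leave the gripper's body, on its centre line; the fingertips stand 97 mm ahead of it and the grasp point (between the pads) lies 78 mm ahead of it; z points along the fingers, y is the line along which they close (so a half turn about z gives the same grasp; the last joint's range is limited). The gripper opens to 94 mm and grips with 3 to 60 N. Pads are 16 mm wide; open, the fingers measure 119 mm over their backs; the gripper's body (75 mm by 177 mm) begins 78 mm behind the grasp point.
Start: joints at [-82.282, 4.996, 78.535, -0, 96.463, -5.907], TCP at [0.13, -0.535, 0.303] pointing down, gripper open.
Joint ranges: [-177.83, 177.83], [-43.37, 116.18], [15.69, 146.23], [-61.86, 241.86], [9.47, 152.12], [-147.06, 147.06]. Speed limits (degrees/s): [159.86, 159.86, 180, 180, 180, 180].

INTERFACE

Orientations are given as [roll, pitch, yaw] about the fixed x, y, z axes, in that order (R = Rz(yaw) Ry(pitch) Rx(roll)).
In Python, from cell import telemetry, eyes, job gives the robot as it stands.
- The arm moves only by the tool send_rows, never from a script. Its argument "motion" is a list of rows, each a list of 7 numbers: the opening in per cent of the stroke, from 0 (shut) to 100 (fully open), then the shift along the tool's x, y, z in mm, then the turn, a rotation vector about the tool's x, y, z in degrees. In form: [[jaw, dx, dy, dz, wx, wy, wz], ...]. A call has 1 to 8 rows; each row is the pose to reach, as a shift and turn from the pose commanded when the call began, along the tool's axes at that moment; what a row does not reach only later rows make up. A row lasts 1/8 s, in which the tool goes at most 62.5 mm and 10.7 degrees, less where a joint would pass 70% of its speed; a pose out of reach is approached as far as the arm can. A call with a gripper value outside its range is refused whole. The fingers move at their own pace and stop on an object; the grip force is fixed at half the most. Time passes only in rows, so rows that repeat a pose let the fingers close. It gives the time, the measured TCP pose, the force, the opening and the grip force at its end, in the units of the state.
- telemetry.get_state(): the state, without advancing time (a new reading comes with each control period).
- eyes.read_camera(name): name is "side" or "top"; returns the picture (420x560x3 uint8, red, green, blue); there is no depth.
- eyes.camera_model(name): a dict with "intrinsics" (3x3 intrinsics, pixels), "dist_coeffs" ([k1, k2, p1, p2, k3] as OpenCV has them; the pictures are not rectified), "R" (3x3) and "t" (3): a world point X has camera coordinates R X + t. Camera axes: x right, y down, z forward; pixel columns grow to the right and rows downward; lengths in m; the calibration is good to about 2 mm. A picture is of the moment at which its call begins. camera_model takes no time and is no camera call.
- job.close_job(): hands the job in; it is judged then, once.
Trained networks look in the newest picture that a camera, given by its name, has taken for a name from the list of things; names that differ only in an ending like _2 or _b are one class to them, and where a whole thing is asked for, a point or a joint stands for the part that bears it (a point fixed in the world has none). Each returns a list of dicts, best first, with "confidence" (0 to 1); they miss things now and then, are a little off and sometimes report something else, mostly with a low value. They report only what shows in the picture. A call takes as long as a camera call.
- eyes.spot_in(camera, label): "position" ([x, y, z] in m, in world coordinates, good to about 4 mm: the middle of the surface that is visible of it).
The state is a dict: "t": time; "qpos": joint angles; "joint_vel": joint speeds; "tau": joint torques, N m; "ee_pos": TCP position; "orientation": TCP orientation; "contact_force": force on the tool from outside, world axes, zero at the start; "torque": the same for the moment, N m; "gripper_width": finger opening in m; "finger_force": force on a finger pad.
Only numpy, scipy, OpenCV 4.12 (cv2) and the standard library are available. Lean on these libraries where they do the work, as an engineer would, in place of code of your own. Each camera call takes 0.05 s, during which the arm holds its last target. There are 200 camera calls.

## Working session

There is one attempt and no reset: what is moved stays moved. The work goes in short steps, Python scripts to look and compute and a tool call to move; the robot and the scene stay as the last step left them, time stands still between calls to the robot, and variables do not carry over. Pictures are saved under pics/ and viewed, at most 10 in all, crops included, and the job is handed in when it is done.

Besides the shell and the picture viewer there is one more tool, called after "Call:" as a command line: name --pt "numbers of a row" for each row, then --argument value for the rest. send_rows: Moves the arm, as the interface text tells. Its arguments: {"type":"object","properties":{"motion":{"type":"array"}},"required":["motion"]}

```bash
mkdir -p pics; ls; python3 - <<'E'
from cell import telemetry, eyes, job
import cv2
print(telemetry.get_state())
for c in("top","side"):
    im=eyes.read_camera(c); cv2.imwrite(f"pics/{c}0.png",im[:,:,::-1])
    for l in ("base","wheel","handle","plunger","cap_top","tall_vial","short_vial_a"):
        try: print(c,l,[(d["position"],round(d["confidence"],2)) for d in eyes.spot_in(c,l)])
        except Exception as e: print(l,e)
E
```

```text
pics
{'t': 0.0, 'qpos': array([-8.22832911e+01,  5.03856096e+00,  7.86228513e+01, -1.64259507e-04,
        9.64618122e+01, -5.90718359e+00]), 'joint_vel': array([-0.04994593, -0.04070117, -0.11045281, -0.00446139, -0.00433336,
        0.04707147]), 'tau': array([ 1.08961651e-04, -3.40178740e+01, -3.02424467e+01,  7.16258492e-02,
        3.29897425e-02, -1.53720653e-04]), 'ee_pos': array([ 0.12950183, -0.53419998,  0.30152593]), 'orientation': array([-1.79877413e+02, -1.25195240e-02,  1.36238608e+01]), 'contact_force': array([-0.55870243,  0.24826159,  0.56929216]), 'torque': array([ 0.01586475, -0.0065343 , -0.03473692]), 'finger_force': 0.0, 'gripper_width': 0.09404323519133476}
top base [([0.5033, -0.0831, 0.0421], 0.66), ([0.4538, -0.0768, 0.037], 0.61)]
top wheel [([0.5049, -0.0806, 0.0403], 0.82)]
top handle [([0.5033, -0.0763, 0.0391], 0.83), ([0.4618, -0.0776, 0.0382], 0.51)]
top plunger [([0.5996, -0.0968, 0.1148], 0.75)]
top cap_top [([0.597, -0.0987, 0.11], 0.72)]
top tall_vial [([0.4976, -0.1357, 0.0909], 0.54)]
top short_vial_a [([0.509, -0.029, 0.0566], 0.55)]
side base [([0.4003, -0.1004, 0.0608], 0.65)]
side wheel [([0.4891, -0.1039, 0.0394], 0.57)]
side handle [([0.4879, -0.0993, 0.0357], 0.77)]
side plunger []
side cap_top [([0.5895, -0.0986, 0.1], 0.95), ([0.3997, -0.1018, 0.0599], 0.21)]
side tall_vial [([0.4897, -0.1468, 0.0821], 0.68), ([0.4013, -0.0993, 0.0537], 0.44), ([0.4914, -0.098, 0.035], 0.36)]
side short_vial_a [([0.5396, -0.1323, 0.0604], 0.71), ([0.5115, -0.0332, 0.0612], 0.56), ([0.4002, -0.0994, 0.0621], 0.25)]
```

View pics/top0.png

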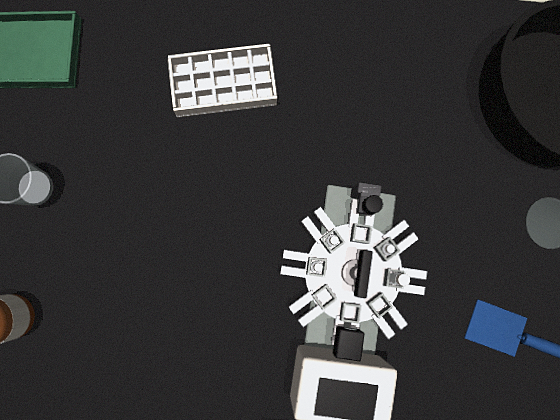

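View pics/side0.png

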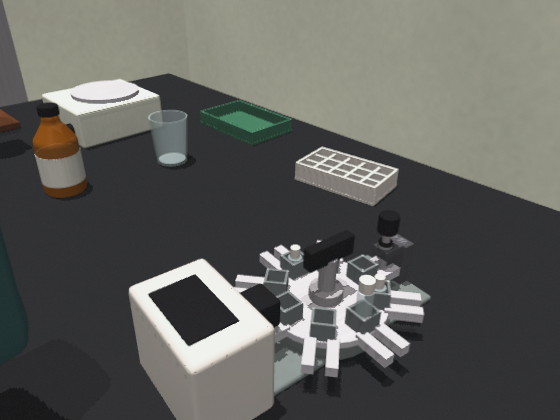

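The top view shows the axis near (352,272), plunger cap at (373,204), optic below at (348,345), and the tall vial at about (400,278), so 90° to the side. The side view agrees. I'll zoom in to get accurate positions.

```bash
cat > h.py <<'E'
import numpy as np, cv2
from cell import telemetry, eyes, job
def proj(c,P):
    m=eyes.camera_model(c); R=np.array(m["R"])
    return cv2.projectPoints(np.atleast_2d(np.array(P,float)),cv2.Rodrigues(R)[0],np.array(m["t"],float),np.array(m["intrinsics"],float),np.array(m["dist_coeffs"],float))[0][:,0]
def back(c,uv,z):
    m=eyes.camera_model(c); R=np.array(m["R"]);t=np.array(m["t"])
    n=cv2.undistortPoints(np.array(uv,float).reshape(-1,1,2),np.array(m["intrinsics"],float),np.array(m["dist_coeffs"],float))[:,0]
    d=np.c_[n,np.ones(len(n))]@R; o=-R.T@t
    return o+d*((np.broadcast_to(z,len(n))-o[2])/d[:,2])[:,None]
E
python3 - <<'E'
from h import *
im=cv2.imread("pics/top0.png")[170:350,275:435]
cv2.imwrite("pics/crop0.png",cv2.resize(im,None,fx=3.33,fy=3.33,interpolation=cv2.INTER_CUBIC))
for c in("top","side"):
    m=eyes.camera_model(c); print(c,-np.array(m["R"]).T@np.array(m["t"]))
E
```

```text
top [0.52126568 0.05324427 0.75508024]
side [ 0.14956363 -0.35573167  0.41040846]
```

View pics/crop0.png

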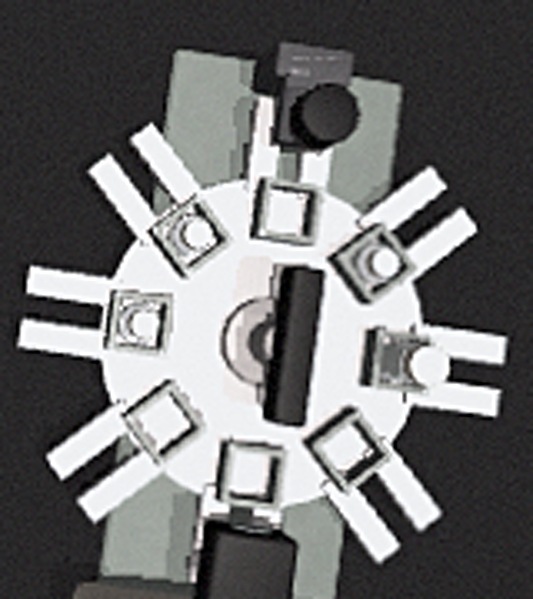

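```bash
python3 - <<'E'
from h import *
from scipy.optimize import least_squares
f=lambda a: np.array(a)/3.33+[275,170]
l=f([(502,376),(455,198),(120,146),(25,305),(71,494),(411,538)])
k=np.array([-2,-1,1,2,3,-3])  # station multiples of 45 from base +x
w=back("top",l,.038)
def res(p):
    a=p[2]+k*np.pi/4
    return (proj("top",np.c_[p[0]+.108*np.cos(a),p[1]+.108*np.sin(a),0*a+.038])-l).ravel()
s=least_squares(res,[.5,-.09,0]);p=s.x
print("centre",p[:2],"yaw",np.degrees(p[2]),"res",s.fun.round(1))
for zc in(.111,.115):
    c=back("top",f([(327,112)]),zc)[0]; d=c[:2]-p[:2]; print("cap",c,"r",np.hypot(*d),"ang",np.degrees(np.arctan2(d[1],d[0])))
b=back("top",f([(298,268),(288,423),(283,266),(322,268),(264,418),(306,424)]),.111)
print("bar",b.round(4))
v=back("top",f([(431,364)]),.096)[0]; d=v[:2]-p[:2]; print("tall",v,np.hypot(*d),np.degrees(np.arctan2(d[1],d[0])))
u=np.array([np.cos(p[2]),np.sin(p[2])]);
# overlays
for c in("top","side"):
    im=cv2.imread(f"pics/{c}0.png")
    P=[[*(p[:2]+.095*u),z] for z in(.111,.115)]+[[*p[:2],.111],[*(p[:2]-.079*u),.081]]
    P+=[[p[0]+.108*np.cos(p[2]+i*np.pi/4),p[1]+.108*np.sin(p[2]+i*np.pi/4),.038] for i in range(8)]
    t=p[2]-np.pi/2; P+=[[p[0]+.058*np.cos(t),p[1]+.058*np.sin(t),.096]]
    q=proj(c,P)
    if c=="side":
        big=cv2.resize(im[180:400,220:440],None,fx=2.7,fy=2.7)
        for a in q: cv2.circle(big,tuple(int(x) for x in (a-[220,180])*2.7),3,(0,0,255),1)
        cv2.imwrite("pics/side_o.png",big)
    else: print("pred px crop",((q-[275,170])*3.33).round())
E
```

```text
centre [ 0.50424511 -0.08441447] yaw -7.429723700782329 res [ 0.   0.1 -0.1 -0.2  0.1  0.2 -0.1  0.6 -0.1 -0.9  0.1  0.1]
cap [ 0.59869462 -0.09485765  0.111     ] r 0.09502510502690424 ang -6.309503142877241
cap [ 0.59821376 -0.09393788  0.115     ] r 0.09444999795238164 ang -5.7869758982193495
bar [[ 0.5358 -0.0831  0.111 ]
 [ 0.4743 -0.0794  0.111 ]
 [ 0.5365 -0.077   0.111 ]
 [ 0.5359 -0.0928  0.111 ]
 [ 0.4762 -0.0698  0.111 ]
 [ 0.474  -0.0866  0.111 ]]
tall [ 0.49765118 -0.14171856  0.096     ] 0.05768221644826183 -96.56410509359132
pred px crop [[331. 113.]
 [334. 112.]
 [301. 347.]
 [260. 535.]
 [298. 103.]
 [120. 147.]
 [ 25. 307.]
 [ 71. 491.]
 [232. 587.]
 [411. 538.]
 [502. 376.]
 [455. 197.]
 [431. 366.]]
```

View pics/side_o.png

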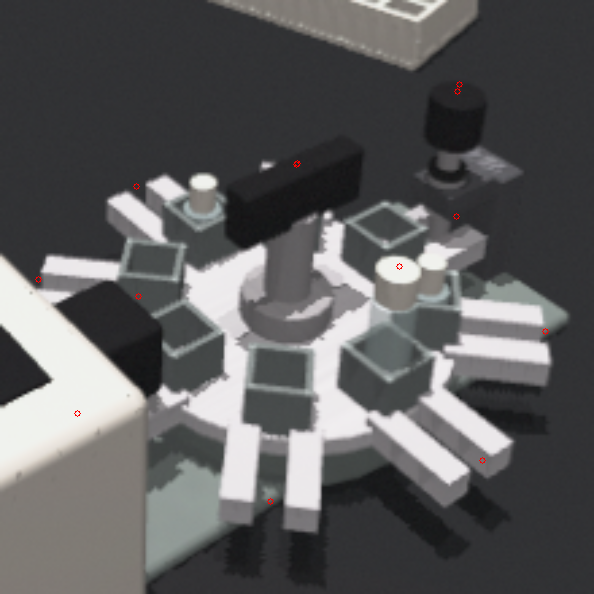

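Detections and fit agree: axis at about (0.505,-0.083), base yaw about -6.5°, tall vial at radius 58 mm, and cap at about (0.599,-0.0945). The bar lies along the base's x. The tall vial must turn -90° about world z. I'll use tool yaw 173.5° so joint 6 has room for that turn.

Call:
send_rows --pt "55 52 -30 5 0 0 -10" --pt "55 105 -59 10 0 0 -20" --pt "55 157 -89 15 0 0 -30" --pt "55 209 -118 20 0 0 -40" --pt "55 261 -148 25 0 0 -50" --pt "55 314 -177 30 0 0 -60" --pt "55 366 -207 35 0 0 -70" --pt "55 418 -236 40 0 0 -80"

```text
t: 1.8
ee_pos: [0.4814, -0.2051, 0.2628]
orientation: [180.0, 0.0, 94.0]
contact_force: [-0.8, 0.2, -0.0]
gripper_width: 0.0521
finger_force: 0.0
```

```bash
cat >> h.py <<'E'
from scipy.spatial.transform import Rotation as Ro
def go(x,y,z,yaw):
    "tool-frame shift (mm) and rotvec (deg) to TCP at x,y,z pointing down with yaw"
    s=telemetry.get_state(); R=Ro.from_euler("xyz",s["orientation"],degrees=True)
    d=R.inv().apply(np.array([x,y,z])-s["ee_pos"])*1e3
    w=np.degrees((R.inv()*Ro.from_euler("xyz",[180,0,yaw],degrees=True)).as_rotvec())
    print("t",s["t"],"pos",s["ee_pos"].round(4),"ori",s["orientation"].round(2),"F",s["contact_force"].round(1),"w",round(s["gripper_width"],4),"ff",s["finger_force"],"q6",s["qpos"][5].round(1))
    print("shift",d.round(1),"turn",w.round(2))
E
python3 -c "
from h import *
go(.599,-.0945,.25,173.5)"
```

```text
t 1.8 pos [ 0.4814 -0.2051  0.2628] ori [1.7996e+02 5.0000e-02 9.3960e+01] F [-0.8  0.2 -0. ] w 0.0521 ff 0.0 q6 -33.2
shift [102.3 124.9  12.8] turn [ 0.000e+00  7.000e-02 -7.954e+01]
```

Call:
send_rows --pt "55 26 31 3 0 0 -10" --pt "55 51 62 6 0 0 -20" --pt "55 77 94 9 0 0 -30" --pt "55 102 125 12 0 0 -40" --pt "55 102 125 12 0 0 -50" --pt "55 102 125 12 0 0 -60" --pt "55 102 125 12 0 0 -70" --pt "55 102 125 12 0 0 -79.5"

```text
t: 2.8
ee_pos: [0.5986, -0.0969, 0.2506]
orientation: [-180.0, -0.0, 173.5]
contact_force: [0.2, -0.7, 1.0]
gripper_width: 0.0515
finger_force: 0.0
```

```bash
python3 - <<'E'
from h import *
im=eyes.read_camera("side"); cv2.imwrite("pics/s1.png",cv2.resize(im[100:350,250:560,::-1],None,fx=2.4,fy=2.4))
for c in("side","top"):
    if c=="top": eyes.read_camera(c)
    print(c,[(d["position"],d["confidence"]) for d in eyes.spot_in(c,"cap_top")])
go(.599,-.0945,.25,173.5)
s=telemetry.get_state();e=s["ee_pos"]
print("tip mid px (crop)",((proj("side",[e-[0,0,.097],[.599,-.0945,.113]])-[250,100])*2.4).round())
E
```

```text
side [([0.5899, -0.0959, 0.0983], 0.6)]
top []
t 3.0 pos [ 0.5985 -0.097   0.2507] ori [-180.      0.    172.97] F [ 0.2 -0.8  0.4] w 0.0517 ff 0.0 q6 -97.5
shift [-0.2  2.6  0.7] turn [-0.    0.   -0.53]
tip mid px (crop) [[347. 197.]
 [332. 268.]]
```

View pics/s1.png

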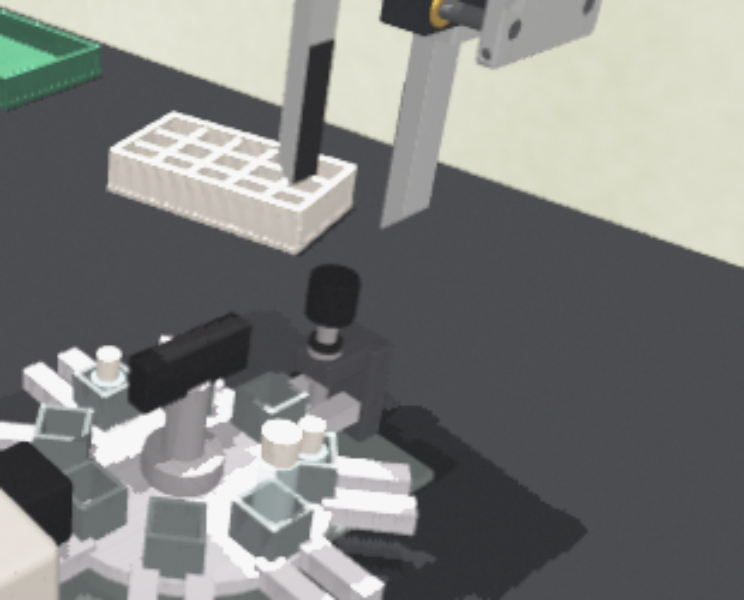

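The side crop shows the cap's top centre at (334,280), the fingertips either side of it at (300,180) and (405,220), and the cap slightly nearer the camera than I estimated. I'll descend over (0.597,-0.095).

Call:
send_rows --pt "55 1.5 2 20 0 0 0" --pt "55 1.5 2 40 0 0 0" --pt "55 1.5 2 60 0 0 0" --pt "55 1.5 2 72 0 0 0" --pt "55 1.5 2 72 0 0 0"

```text
t: 3.62
ee_pos: [0.5968, -0.0947, 0.1776]
orientation: [180.0, -0.1, 173.1]
contact_force: [-0.2, -0.2, -0.4]
gripper_width: 0.0516
finger_force: 0.0
```

Call:
send_rows --pt "40 0 0 0 0 0 0" --pt "32 0 0 0 0 0 0" --pt "30 0 0 0 0 0 0" --pt "29 0 0 0 0 0 0" --pt "28 0 0 0 0 0 0" --pt "28 0 0 0 0 0 0"

```text
t: 4.38
ee_pos: [0.5974, -0.0957, 0.1791]
orientation: [-179.9, 0.1, 173.1]
contact_force: [-0.1, -3.8, 1.4]
gripper_width: 0.0264
finger_force: 1.9
```

```bash
python3 - <<'E'
from h import *
im=eyes.read_camera("side"); cv2.imwrite("pics/s2.png",cv2.resize(im[150:350,300:500,::-1],None,fx=2.9,fy=2.9))
go(.597,-.095,.178,173)
E
```

```text
t 4.425 pos [ 0.5974 -0.0957  0.179 ] ori [-1.799e+02  6.000e-02  1.731e+02] F [-0.7 -4.2  1.4] w 0.0265 ff 2.063739225268364 q6 -97.5
shift [0.5 0.6 1. ] turn [-0.1   0.06  0.1 ]
```

View pics/s2.png

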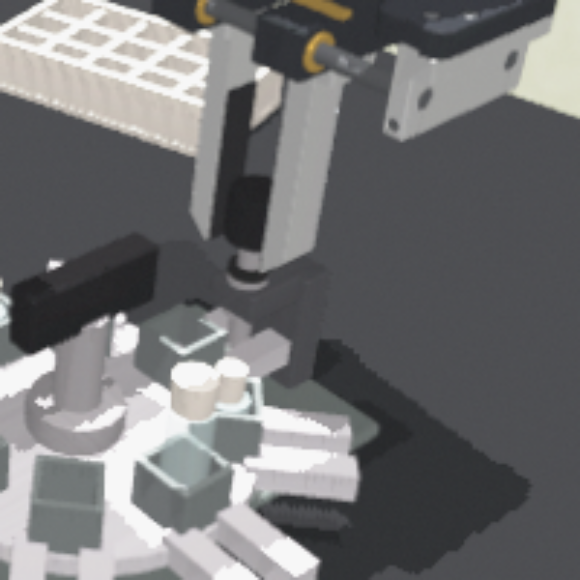

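The fingers straddle the cap and the -y one touches first, so I'll shift 1 mm that way, grip and lift.

Call:
send_rows --pt "28 0 -1 0 0 0 0" --pt "24 0 -1 0 0 0 0" --pt "20 0 -1 0 0 0 0" --pt "20 0 -1 0 0 0 0"

```text
t: 4.92
ee_pos: [0.5973, -0.0964, 0.1788]
orientation: [-179.9, 0.0, 173.1]
contact_force: [1.2, -4.8, 1.8]
gripper_width: 0.0245
finger_force: 30.0
```

Call:
send_rows --pt "20 0 0 -1 0 0 0" --pt "20 0 0 -2 0 0 0" --pt "20 0 0 -3 0 0 0" --pt "20 0 0 -4 0 0 0" --pt "20 0 0 -5 0 0 0" --pt "20 0 0 -6 0 0 0"

```text
t: 5.68
ee_pos: [0.5973, -0.0964, 0.1836]
orientation: [-179.9, 0.0, 173.1]
contact_force: [3.0, -5.6, -3.1]
gripper_width: 0.0242
finger_force: 30.0
```

Call:
send_rows --pt "20 0 -0.5 -1 0 0 0" --pt "20 0 -1 -2 0 0 0" --pt "20 0 -1 -3 0 0 0" --pt "20 0 -1 -3.5 0 0 0"

```text
t: 6.18
ee_pos: [0.5972, -0.0966, 0.188]
orientation: [180.0, 0.0, 173.1]
contact_force: [3.3, -2.1, -2.1]
gripper_width: 0.0244
finger_force: 30.0
```

Call:
send_rows --pt "20 0 0 -0.7 0 0 0" --pt "20 0 0 -1.4 0 0 0" --pt "20 0 0 -1.4 0 0 0"

```text
t: 6.55
ee_pos: [0.5972, -0.0966, 0.1898]
orientation: [180.0, 0.0, 173.1]
contact_force: [4.9, -1.8, -2.0]
gripper_width: 0.0244
finger_force: 30.0
```

Call:
send_rows --pt "20 0 0 -0.6 0 0 0" --pt "20 0 0 -1.2 0 0 0" --pt "20 0 0 -1.2 0 0 0"

```text
t: 6.92
ee_pos: [0.5972, -0.0967, 0.191]
orientation: [180.0, 0.0, 173.1]
contact_force: [3.8, -0.7, -2.1]
gripper_width: 0.0245
finger_force: 30.0
```

Call:
send_rows --pt "20 0 0 -0.5 0 0 0" --pt "20 0 0 -1 0 0 0" --pt "20 0 0 -1 0 0 0"

```text
t: 7.3
ee_pos: [0.5972, -0.0967, 0.1919]
orientation: [180.0, 0.0, 173.1]
contact_force: [5.1, -0.3, -2.9]
gripper_width: 0.0245
finger_force: 30.0
```

Call:
send_rows --pt "20 0 0 -0.5 0 0 0" --pt "20 0 0 -1 0 0 0" --pt "20 0 0 -1 0 0 0"

```text
t: 7.68
ee_pos: [0.5972, -0.0967, 0.1929]
orientation: [180.0, 0.0, 173.1]
contact_force: [5.3, -2.1, -1.8]
gripper_width: 0.0244
finger_force: 30.0
```

```bash
python3 -c "
from h import *
go(.5972,-.0967,.25,173.5)"
```

```text
t 7.675 pos [ 0.5972 -0.0967  0.1929] ori [1.7998e+02 3.0000e-02 1.7313e+02] F [ 5.3 -2.1 -1.8] w 0.0244 ff 29.99955654144287 q6 -97.7
shift [ -0.1  -0.  -57.1] turn [ 0.02  0.03 -0.37]
```

Call:
send_rows --pt "30 0 0 0 0 0 0" --pt "45 0 0 0 0 0 0" --pt "50 0 0 0 0 0 0" --pt "50 0 0 -20 0 0 0" --pt "50 0 0 -40 0 0 0" --pt "50 0 0 -57 0 0 0" --pt "50 0 0 -57 0 0 0"

```text
t: 8.55
ee_pos: [0.5976, -0.097, 0.2518]
orientation: [-180.0, 0.2, 173.1]
contact_force: [-0.1, 0.6, 0.5]
gripper_width: 0.0475
finger_force: 0.0
```

```bash
python3 -c "
from h import *
eyes.read_camera('side')
for l in ('cap_top','handle'): print([(d['position'],d['confidence']) for d in eyes.spot_in('side',l)])
go(.504,-.0844,.25,172.6)"
```

```text
[([0.5877, -0.0974, 0.1128], 0.9)]
[([0.49, -0.0981, 0.0362], 0.84)]
t 8.7 pos [ 0.5966 -0.0967  0.2488] ori [ 1.7999e+02 -1.0000e-01  1.7312e+02] F [ 0.4 -0.4  0.4] w 0.0468 ff 0.0 q6 -97.7
shift [93.4  1.2 -1.1] turn [ 0.01 -0.1   0.52]
```

Call:
send_rows --pt "37 31 0.5 0 0 0 0" --pt "37 62 1 0 0 0 0" --pt "37 93.5 1 0 0 0 0.5" --pt "37 93.5 1 22 0 0 0.5" --pt "37 93.5 1 44 0 0 0.5" --pt "37 93.5 1 64 0 0 0.5" --pt "37 93.5 1 64 0 0 0.5"

```text
t: 9.57
ee_pos: [0.5027, -0.0842, 0.1829]
orientation: [180.0, -0.4, 172.6]
contact_force: [-0.1, -0.1, -0.2]
gripper_width: 0.0348
finger_force: 0.0
```

Call:
send_rows --pt "25 0 0 0 0 0 0" --pt "20 0 0 0 0 0 0" --pt "18 0 0 0 0 0 0" --pt "17 0 0 0 0 0 0" --pt "17 0 0 0 0 0 0"

```text
t: 10.2
ee_pos: [0.5046, -0.0846, 0.1865]
orientation: [-180.0, 0.1, 172.6]
contact_force: [-0.1, 0.5, 2.3]
gripper_width: 0.0161
finger_force: 1.2
```

```bash
python3 - <<'E'
from h import *
im=eyes.read_camera("side"); cv2.imwrite("pics/s3.png",cv2.resize(im[130:370,200:450,::-1],None,fx=2.4,fy=2.4))
go(.504,-.0844,.185,172.6)
E
```

```text
t 10.25 pos [ 0.5046 -0.0846  0.1864] ori [-1.8000e+02  7.0000e-02  1.7263e+02] F [0.1 0.1 2.7] w 0.0161 ff 1.3279362188768573 q6 -98.5
shift [0.6 0.1 1.4] turn [-0.    0.07  0.03]
```

View pics/s3.png

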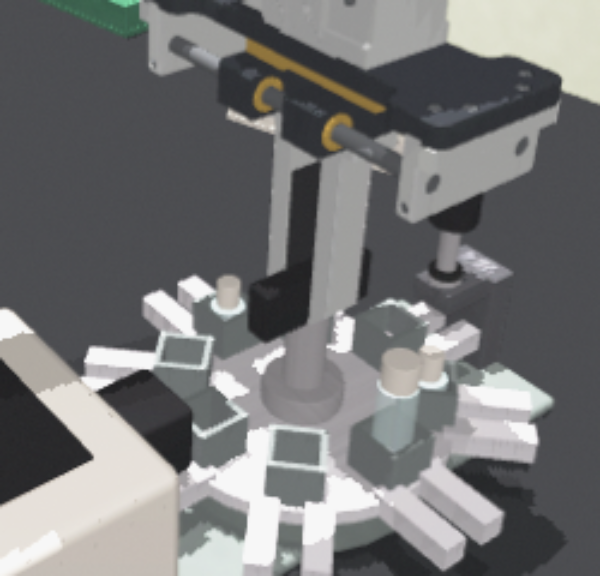

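The fingers straddle the bar, centred with no side force, and the plunger is clearly raised. Now I'll grip fully and turn -90° about world z (tool +z).

Call:
send_rows --pt "10 0 0 0 0 0 0" --pt "10 0 0 0 0 0 0" --pt "10 0 0 0 0 0 2" --pt "10 0 0 0 0 0 5" --pt "10 0 0 0 0 0 9" --pt "10 0 0 0 0 0 13" --pt "10 0 0 0 0 0 17" --pt "10 0 0 0 0 0 21"

```text
t: 11.25
ee_pos: [0.5047, -0.0844, 0.1864]
orientation: [179.9, 0.1, 151.5]
contact_force: [0.3, 3.1, 4.7]
gripper_width: 0.0137
finger_force: 31.8
```

Call:
send_rows --pt "10 0 0 0 0 0 4" --pt "10 0 0 0 0 0 9" --pt "10 0 0 0 0 0 14" --pt "10 0 0 0 0 0 19" --pt "10 0 0 0 0 0 24" --pt "10 0 0 0 0 0 29" --pt "10 0 0 0 0 0 34" --pt "10 0 0 0 0 0 39"

```text
t: 12.25
ee_pos: [0.5046, -0.0845, 0.1864]
orientation: [179.9, 0.0, 112.4]
contact_force: [0.7, 3.5, 6.4]
gripper_width: 0.014
finger_force: 31.8
```

Call:
send_rows --pt "10 0 0 0 0 0 5" --pt "10 0 0 0 0 0 10" --pt "10 0 0 0 0 0 15" --pt "10 0 0 0 0 0 20" --pt "10 0 0 0 0 0 24" --pt "10 0 0 0 0 0 28" --pt "10 0 0 0 0 0 30" --pt "10 0 0 0 0 0 30"

```text
t: 13.25
ee_pos: [0.5045, -0.0845, 0.1864]
orientation: [180.0, -0.0, 82.6]
contact_force: [-0.6, 1.6, 5.3]
gripper_width: 0.0139
finger_force: 31.8
```

```bash
python3 - <<'E'
from h import *
im=eyes.read_camera("side"); cv2.imwrite("pics/s4.png",cv2.resize(im[130:370,200:450,::-1],None,fx=2.4,fy=2.4))
print([(d['position'],d['confidence']) for d in eyes.spot_in('side','tall_vial')])
go(.504,-.0844,.185,82.6)
print(telemetry.get_state()["torque"])
E
```

```text
[([0.4415, -0.079, 0.0815], 0.96)]
t 13.35 pos [ 0.5045 -0.0845  0.1864] ori [ 1.7996e+02 -1.0000e-02  8.2570e+01] F [0.  2.3 5.4] w 0.0141 ff 31.833895570744062 q6 -8.4
shift [ 0.  -0.5  1.4] turn [ 0.04 -0.01 -0.03]
[ 3.47702455e-01  1.31192311e-02 -2.25482352e-04]
```

View pics/s4.png

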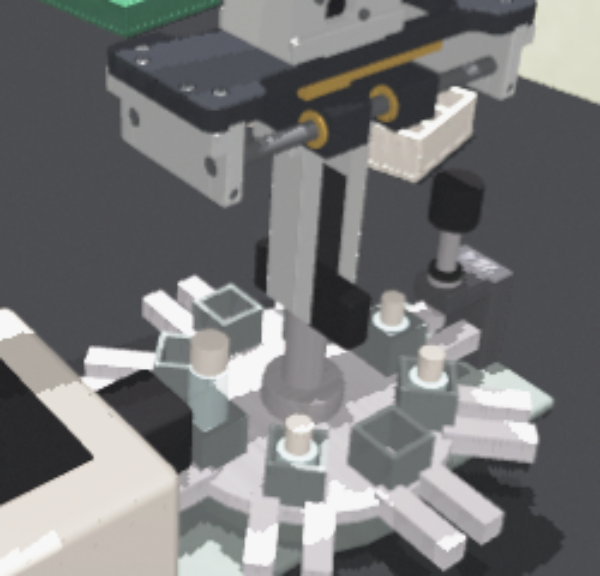

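The tall vial now stands before the optic (cap at (210,350)), and the lugs appear where they were at the start, so a slot is under the plunger. I'll release and go above the cap.

Call:
send_rows --pt "20 0 0 0 0 0 0" --pt "35 0 0 0 0 0 0" --pt "40 0 0 0 0 0 0" --pt "40 0 0 -20 0 0 0" --pt "40 0 0 -45 0 0 0" --pt "40 0 0 -65 0 0 0" --pt "40 0 0 -65 0 0 0"

```text
t: 14.22
ee_pos: [0.5046, -0.0849, 0.2517]
orientation: [179.9, 0.0, 82.6]
contact_force: [0.4, -0.2, -0.9]
gripper_width: 0.0378
finger_force: 0.0
```

```bash
python3 - <<'E'
from h import *
for c in("top","side"):
    im=eyes.read_camera(c)
    print(c,[(d['position'],d['confidence']) for d in eyes.spot_in(c,'tall_vial')])
go(.5978,-.0968,.25,82.6)
E
```

```text
top [([0.4511, -0.071, 0.0904], 0.76)]
side [([0.4412, -0.0831, 0.0848], 0.75)]
t 14.425 pos [ 0.5036 -0.0845  0.249 ] ori [-1.7982e+02 -1.0000e-02  8.2620e+01] F [-0.3 -1.2  0.7] w 0.0376 ff 0.0 q6 -8.5
shift [-0.1 95.  -1.3] turn [-0.18 -0.01  0.02]
```

Call:
send_rows --pt "0 0 32 0 0 0 0" --pt "0 0 64 0 0 0 0" --pt "0 0 95 0 0 0 0" --pt "0 0 95 0 0 0 0" --pt "0 0 95 10 0 0 0" --pt "0 0 95 20 0 0 0" --pt "0 0 95 22 0 0 0" --pt "0 0 95 22 0 0 0"

```text
t: 15.42
ee_pos: [0.598, -0.0968, 0.2286]
orientation: [-180.0, 0.0, 82.6]
contact_force: [-0.5, -0.1, 0.5]
gripper_width: 0.0004
finger_force: 0.0
```

Call:
send_rows --pt "0 0 0 0.5 0 0 0" --pt "0 0 0 1 0 0 0" --pt "0 0 0 1.5 0 0 0" --pt "0 0 0 2 0 0 0" --pt "0 0 0 2.5 0 0 0" --pt "0 0 0 3 0 0 0" --pt "0 0 0 3.5 0 0 0" --pt "0 0 0 4 0 0 0"

```text
t: 16.42
ee_pos: [0.5985, -0.0968, 0.2247]
orientation: [-180.0, 0.0, 82.6]
contact_force: [-0.3, 0.3, 0.0]
gripper_width: 0.0004
finger_force: 0.0
```

Call:
send_rows --pt "0 0 0 0.5 0 0 0" --pt "0 0 0 1 0 0 0" --pt "0 0 0 1.5 0 0 0" --pt "0 0 0 2 0 0 0" --pt "0 0 0 2.5 0 0 0" --pt "0 0 0 3 0 0 0" --pt "0 0 0 3.5 0 0 0" --pt "0 0 0 4 0 0 0"

```text
t: 17.42
ee_pos: [0.5985, -0.0969, 0.221]
orientation: [180.0, 0.0, 82.6]
contact_force: [-0.3, 0.8, 1.9]
gripper_width: 0.0006
finger_force: 0.7
```

Call:
send_rows --pt "0 0 0 0.5 0 0 0" --pt "0 0 0 1 0 0 0" --pt "0 0 0 1.5 0 0 0" --pt "0 0 0 2 0 0 0" --pt "0 0 0 2.5 0 0 0" --pt "0 0 0 3 0 0 0" --pt "0 0 0 3.5 0 0 0" --pt "0 0 0 4 0 0 0"

```text
t: 18.42
ee_pos: [0.5985, -0.0969, 0.2167]
orientation: [180.0, 0.0, 82.6]
contact_force: [0.5, -0.0, 1.8]
gripper_width: 0.0006
finger_force: 0.7
```

Call:
send_rows --pt "0 0 0 0.4 0 0 0" --pt "0 0 0 0.8 0 0 0" --pt "0 0 0 1.2 0 0 0" --pt "0 0 0 1.6 0 0 0" --pt "0 0 0 2 0 0 0"

```text
t: 19.05
ee_pos: [0.5985, -0.0969, 0.2148]
orientation: [180.0, 0.0, 82.6]
contact_force: [-1.6, -0.9, 1.3]
gripper_width: 0.0008
finger_force: 0.7
```

Call:
send_rows --pt "0 0 0 0.4 0 0 0" --pt "0 0 0 0.8 0 0 0" --pt "0 0 0 1.2 0 0 0" --pt "0 0 0 1.6 0 0 0" --pt "0 0 0 2 0 0 0"

```text
t: 19.68
ee_pos: [0.5985, -0.0969, 0.2127]
orientation: [-180.0, 0.0, 82.6]
contact_force: [0.0, -0.0, 2.1]
gripper_width: 0.0005
finger_force: 0.7
```

Call:
send_rows --pt "0 0 0 0.4 0 0 0" --pt "0 0 0 0.8 0 0 0" --pt "0 0 0 1.2 0 0 0" --pt "0 0 0 1.6 0 0 0"

```text
t: 20.18
ee_pos: [0.5985, -0.0968, 0.2112]
orientation: [180.0, 0.0, 82.6]
contact_force: [0.5, -0.0, 1.6]
gripper_width: 0.0005
finger_force: 0.7
```

The pin is in the slot (tip at about 34 mm, no resistance). I'll keep feeling downwards.

Call:
send_rows --pt "0 0 0 0.4 0 0 0" --pt "0 0 0 0.8 0 0 0" --pt "0 0 0 1.2 0 0 0" --pt "0 0 0 1.6 0 0 0" --pt "0 0 0 2 0 0 0" --pt "0 0 0 2.4 0 0 0" --pt "0 0 0 2.8 0 0 0" --pt "0 0 0 3.2 0 0 0"

```text
t: 21.18
ee_pos: [0.5985, -0.0968, 0.208]
orientation: [180.0, 0.0, 82.6]
contact_force: [-0.7, 1.0, 2.7]
gripper_width: 0.0003
finger_force: 0.7
```

Call:
send_rows --pt "0 0 0 0.3 0 0 0" --pt "0 0 0 0.6 0 0 0" --pt "0 0 0 0.9 0 0 0" --pt "0 0 0 1.2 0 0 0"

```text
t: 21.68
ee_pos: [0.5985, -0.0969, 0.2068]
orientation: [180.0, 0.0, 82.6]
contact_force: [-0.1, -0.0, 2.2]
gripper_width: 0.0005
finger_force: 0.7
```

Call:
send_rows --pt "0 0 0 0.3 0 0 0" --pt "0 0 0 0.6 0 0 0" --pt "0 0 0 0.9 0 0 0" --pt "0 0 0 1.2 0 0 0"

```text
t: 22.18
ee_pos: [0.5985, -0.0969, 0.2056]
orientation: [180.0, 0.0, 82.6]
contact_force: [0.1, 0.8, 0.3]
gripper_width: 0.0006
finger_force: 0.7
```

Call:
send_rows --pt "0 0 0 0.3 0 0 0" --pt "0 0 0 0.6 0 0 0" --pt "0 0 0 0.9 0 0 0" --pt "0 0 0 1.2 0 0 0"

```text
t: 22.68
ee_pos: [0.5985, -0.0968, 0.2044]
orientation: [180.0, 0.0, 82.6]
contact_force: [-1.2, 0.4, 1.5]
gripper_width: 0.0006
finger_force: 0.7
```

Call:
send_rows --pt "0 0 0 0.3 0 0 0" --pt "0 0 0 0.6 0 0 0" --pt "0 0 0 0.9 0 0 0" --pt "0 0 0 1.2 0 0 0"

```text
t: 23.18
ee_pos: [0.5985, -0.0968, 0.2031]
orientation: [-180.0, 0.0, 82.6]
contact_force: [-0.2, -0.3, 2.1]
gripper_width: 0.0006
finger_force: 0.7
```

Call:
send_rows --pt "0 0 0 0.3 0 0 0" --pt "0 0 0 0.6 0 0 0" --pt "0 0 0 0.9 0 0 0" --pt "0 0 0 1.2 0 0 0"

```text
t: 23.68
ee_pos: [0.5985, -0.0968, 0.202]
orientation: [180.0, 0.0, 82.6]
contact_force: [0.2, 0.6, 1.7]
gripper_width: 0.0002
finger_force: 0.7
```

Call:
send_rows --pt "0 0 0 0.4 0 0 0" --pt "0 0 0 0.8 0 0 0" --pt "0 0 0 1.2 0 0 0" --pt "0 0 0 1.5 0 0 0"

```text
t: 24.18
ee_pos: [0.5985, -0.0968, 0.2004]
orientation: [180.0, 0.0, 82.6]
contact_force: [0.0, -0.5, 1.5]
gripper_width: 0.0007
finger_force: 0.7
```

Call:
send_rows --pt "0 0 0 0.4 0 0 0" --pt "0 0 0 0.8 0 0 0" --pt "0 0 0 1.2 0 0 0" --pt "0 0 0 1.5 0 0 0"

```text
t: 24.68
ee_pos: [0.5985, -0.0968, 0.1989]
orientation: [-180.0, 0.0, 82.6]
contact_force: [-0.1, -0.5, 2.1]
gripper_width: 0.0004
finger_force: 0.7
```

Call:
send_rows --pt "0 0 0 0.4 0 0 0" --pt "0 0 0 0.8 0 0 0" --pt "0 0 0 1.2 0 0 0" --pt "0 0 0 1.5 0 0 0"

```text
t: 25.18
ee_pos: [0.5985, -0.0969, 0.1974]
orientation: [-180.0, 0.0, 82.6]
contact_force: [-0.0, 0.5, 1.1]
gripper_width: 0.0005
finger_force: 0.7
```

Call:
send_rows --pt "0 0 0 0.4 0 0 0" --pt "0 0 0 0.8 0 0 0" --pt "0 0 0 1.2 0 0 0" --pt "0 0 0 1.5 0 0 0"

```text
t: 25.68
ee_pos: [0.5985, -0.0968, 0.1959]
orientation: [180.0, 0.0, 82.6]
contact_force: [0.9, -0.3, 2.0]
gripper_width: 0.0006
finger_force: 0.7
```

Call:
send_rows --pt "0 0 0 0.4 0 0 0" --pt "0 0 0 0.8 0 0 0" --pt "0 0 0 1.2 0 0 0" --pt "0 0 0 1.5 0 0 0"

```text
t: 26.18
ee_pos: [0.5985, -0.0968, 0.1948]
orientation: [180.0, 0.0, 82.6]
contact_force: [-0.4, 0.5, 2.7]
gripper_width: 0.0003
finger_force: 1.6
```

Call:
send_rows --pt "0 0 0 0.4 0 0 0" --pt "0 0 0 0.8 0 0 0" --pt "0 0 0 1.2 0 0 0" --pt "0 0 0 1.5 0 0 0"

```text
t: 26.68
ee_pos: [0.5985, -0.0968, 0.1944]
orientation: [180.0, 0.0, 82.6]
contact_force: [-2.7, 1.4, 7.4]
gripper_width: 0.0003
finger_force: 3.9
```

Stop found at a cap height of about 98 mm. I'll raise the force gradually.

Call:
send_rows --pt "0 0 0 0.4 0 0 0" --pt "0 0 0 0.8 0 0 0" --pt "0 0 0 1.2 0 0 0" --pt "0 0 0 1.2 0 0 0"

```text
t: 27.18
ee_pos: [0.5985, -0.0968, 0.1942]
orientation: [179.9, 0.0, 82.6]
contact_force: [-3.0, 1.3, 10.3]
gripper_width: 0.0004
finger_force: 5.1
```

Call:
send_rows --pt "0 0 0 0.4 0 0 0" --pt "0 0 0 0.8 0 0 0" --pt "0 0 0 1.2 0 0 0" --pt "0 0 0 1.2 0 0 0"

```text
t: 27.68
ee_pos: [0.5985, -0.0968, 0.1939]
orientation: [179.9, 0.0, 82.6]
contact_force: [-5.4, 1.3, 13.5]
gripper_width: 0.0008
finger_force: 6.6
```

Call:
send_rows --pt "0 0 0 0.3 0 0 0" --pt "0 0 0 0.6 0 0 0" --pt "0 0 0 0.6 0 0 0" --pt "0 0 0 0.6 0 0 0"

```text
t: 28.18
ee_pos: [0.5985, -0.0968, 0.1938]
orientation: [179.9, 0.0, 82.6]
contact_force: [-5.8, 1.7, 14.7]
gripper_width: 0.0005
finger_force: 7.4
```

Call:
send_rows --pt "0 0 0 0 0 0 0" --pt "0 0 0 0 0 0 0" --pt "0 0 0 0 0 0 0" --pt "0 0 0 0 0 0 0" --pt "0 0 0 0 0 0 0" --pt "0 0 0 0 0 0 0" --pt "0 0 0 0 0 0 0" --pt "0 0 0 0 0 0 0"

```text
t: 29.18
ee_pos: [0.5985, -0.0968, 0.1939]
orientation: [179.9, 0.0, 82.6]
contact_force: [-5.7, 1.1, 15.4]
gripper_width: 0.0007
finger_force: 7.4
```

Call:
send_rows --pt "0 0 0 -1 0 0 0" --pt "0 0 0 -3 0 0 0" --pt "0 0 0 -6 0 0 0" --pt "0 0 0 -12 0 0 0" --pt "0 0 0 -30 0 0 0" --pt "0 0 0 -60 0 0 0" --pt "0 0 0 -90 0 0 0" --pt "0 0 0 -90 0 0 0"

```text
t: 30.18
ee_pos: [0.5998, -0.0971, 0.2843]
orientation: [179.5, 0.1, 82.6]
contact_force: [0.3, 0.4, -0.6]
gripper_width: 0.0004
finger_force: 0.0
```

```bash
python3 - <<'E'
from h import *
im=eyes.read_camera("side"); cv2.imwrite("pics/s5.png",cv2.resize(im[130:370,200:450,::-1],None,fx=2.4,fy=2.4))
go(.5978,-.0968,.25,82.6)
E
```

```text
t 30.225 pos [ 0.5991 -0.097   0.2817] ori [1.7979e+02 3.0000e-02 8.2630e+01] F [-0.3 -0.3 -0.3] w 0.0002 ff 0.0 q6 -7.2
shift [ 0.  -1.4 31.7] turn [0.21 0.03 0.03]
```

View pics/s5.png

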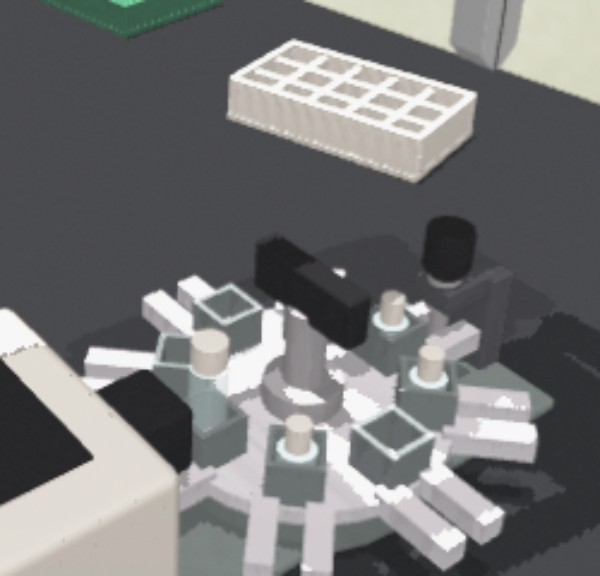

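The plunger cap is down (centre near (450,245)), the tall vial is at the optic (210,350), all the vials are upright, and the arm is clear. I'm handing in.

```bash
python3 -c "
from cell import job
print(job.close_job())"
```

```text
the job is handed in; nothing more can be done
None
```

I brought the tall vial in front of the optic by the shorter way, pressed the plunger onto its stop at about 15 N for a second and released it, then handed the job in; the interface returned no verdict.

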